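# Hold a spring clip open around the edge of a sample card

## Robot

A 6-joint arm with a two-finger parallel gripper is mounted at the origin on the work surface. World frame = base frame: x ahead of the robot, y to its left, z up, the work surface at z = 0. Lengths are in m, angles in rad, forces in N, time in s.
With the tool pointing down it reaches from about 0.375 to 0.925 m from the base axis. Payload 5.7 kg.
Tool frame: the origin (TCP) lies midway between the tips of the shut fingers; the grasp point (between the pads) lies 19 mm behind it (manip.pinch_z is the distance from the TCP to the grasp point, in m); z points along the fingers, x is the direction in which the jaws open and shut, and the axes are right-handed (so a half turn about z gives the same grasp; the last joint's range is limited). The gripper opens to 85 mm and grips with 20 to 120 N. Pads are 22 mm wide; open, the fingers measure 114 mm over their backs; the gripper's body (76 mm by 85 mm) begins 54 mm behind the grasp point. The pads swing forward as they close: fully open they stand 13 mm farther back than shut.
Start: joints at [1.131, 0.359, 1.51, -0, 1.272, -0.115], TCP at [0.191, 0.569, 0.231] pointing down, gripper open.
Joint ranges: [-2.97, 2.97], [-1.01, 2.36], [0.21, 2.38], [-0.96, 4.11], [0.2, 2.71], [-2.98, 2.98]. Speed limits (rad/s): [2.39, 2.39, 3.14, 3.14, 3.14, 3.14].

## Interface

Orientations are given as a 3x3 rotation matrix whose columns are the frame's x, y, z axes.
In Python, from station import manip gives the robot as it stands.
- The arm moves only by the tool jog_arm, never from a script. Its argument "moves" is a list of rows, each an object with "dp": the shift along the tool's x, y, z as a fraction of full scale, a list of three; "angular": the turn, a rotation vector about the tool's x, y, z as a fraction of full scale, a list of three; "fingers": the opening, from -1 (shut) to 1 (fully open). In form: [{"dp": [tx, ty, tz], "angular": [wx, wy, wz], "fingers": fingers}, ...]. A call has 1 to 8 rows; each row is the pose to reach, as a shift and turn from the pose commanded when the call began, along the tool's axes at that moment; what a row does not reach only later rows make up. Full scale, the value 1, is 1000 mm for a shift and 30 degrees for a turn. A row lasts 1/10 s, in which the tool goes at most 50 mm and 8.59 degrees, less where a joint would pass 70% of its speed; a pose out of reach is approached as far as the arm can. A call with a number of a shift or a turn outside -1 to 1 is refused whole. A call with a gripper value outside its range is refused whole. The fingers move at their own pace and stop on an object; "squeeze" is the grip in N (left out, the last holds). Time passes only in rows, so rows that repeat a pose let the fingers close. It gives the time, the measured TCP pose, the force and the opening at its end, in the units of the state.
- manip.get_state(): the state, without advancing time (a new reading comes with each control period).
- manip.grab_frame(name): name is "scene" or "top" or "wrist"; returns (picture, depth): 400x640x3 uint8, red, green, blue; 400x640 float32, m along the optical axis (not along the pixel's ray), 0 where there is no reading.
- manip.camera_info(name): a dict with "fov_y" (degrees; the focal length in pixels is half the picture's height over the tangent of half this angle, whatever the lens; pixels are square), "cx", "cy" (the principal point, pixels), "rvec" (rotation vector, rad) and "tvec" (3), from world to camera coordinates, as OpenCV has them; the wrist camera has in their place "tool_from_camera" (4x4, takes a point from camera to tool coordinates, whose origin is the TCP and whose axes are the tool frame's). Camera axes: x right, y down, z forward; pixel columns grow to the right and rows downward; lengths in m; the calibration is good to about 2 mm. A picture is of the moment at which its call begins: read the wrist's pose just before it. camera_info takes no time and is no camera call.
- manip.sign_off(): hands the job in, once; it reports no verdict.
Trained networks look in the newest picture that a camera, given by its name, has taken for a name from the list of things; names that differ only in an ending like _2 or _b are one class to them, and where a whole thing is asked for, a point or a joint stands for the part that bears it (a point fixed in the world has none). Each returns a list of dicts, best first, with "conf" (0 to 1); they miss things now and then, are a little off and sometimes report something else, mostly with a low value. They report only what shows in the picture. A call takes as long as a camera call. They do not tell look-alikes from the thing itself.
- manip.recognise(camera, name): "xy" ([column, row] in pixels, amid what is visible of it).
The state is a dict: "clock": time; "joints": joint angles; "joint_velocities": joint speeds; "effort": joint torques, N m; "tool_pos": TCP position; "tool_rot": TCP orientation; "ft_force": force on the tool from outside, world axes, zero at the start; "moment": the same for the moment, N m; "width": opening from 0.0 (shut) to 1.0 (fully open).
Only numpy, scipy, OpenCV 4.12 (cv2) and the standard library are available. Lean on these libraries where they do the work, as an engineer would, in place of code of your own. Each camera call takes 0.05 s, during which the arm holds its last target.

## Task

Take the red-handled spring clip out of the wooden tray, squeezing its handles so that its jaws spread wide, and bring it level to the sample card so that the card's blue upright edge stands a centimetre or two inside the gaping jaws, about half-way up, one jaw on either side and neither touching the card. Finish holding it there, wide open and still, so that I can slip a label in: do not let go. Leave the card stand where it is and do not disturb the jar, corkscrew or flask.

Things in the scene. Friction and masses are not known exactly. Their poses are not given: they have to be found in the camera images.
- clip_center (a point): Spring clip, brass jaws, red ribbed handles, 70 to 90 g, lying on its side in the tray: hinge pin vertical, 28 mm tall. Point on the pin, half-way up. Axes turn with the left half; clip shut: x along the clip to the jaw tips, z up. Jaws reach 54 mm to +x, shut, 10 mm thick in all. Two flat handles reach 46 mm to -x, splayed when shut: 48 mm over their outer faces at the ends, 35 mm half-way.
- tip_left (a point): Inner corner of the tip of the clip's left (+y) jaw, half-way up the jaw; 54 mm from the hinge pin. Axes as clip_center.
- tip_right (a point): Inner corner of the tip of the clip's right (-y) jaw, half-way up the jaw; 54 mm from the hinge pin; touches tip_left when the clip is shut. Axes those of the right half.
- clip_jaw (a joint): Opening angle between the clip's halves, rad: 0 shut, 0.55 fully open at a stop. Squeezing the handles together (along y, anywhere 20 to 42 mm behind the pin) opens it against a spring: about 3 N to begin, 8 N at the stop, where the handles' outer faces are parallel, 24 mm apart, and the tips 29 mm apart. Each half turns 0.275 rad, the left one by + about z. It springs shut if released.
- card_edge (a point): Middle of the free upright edge (blue band 12 mm wide) of a stiff cream card, 70 mm above the counter, facing roughly to the robot. Card 4 mm thick, from 20 to 120 mm above the counter; it runs 120 mm from this edge to +x; y across its thickness, z up. The foot, 90 x 70 mm, 20 mm high with a cleat 22 mm wide up to 32 mm, begins 30 mm behind the edge: the space round the edge is clear.
- stand: The card stand as a whole (0.9 kg, loose, standing on the counter). Origin on the counter straight below the card's blue edge; axes as card_edge.
- clip: The left half of the same spring clip (it carries the other half). Origin on the hinge pin at the clip's underside, 14 mm below clip_center, same axes.
- tray: Fixed open wooden tray, 230 mm (x) by 300 mm (y), walls 6 mm thick and 35 mm high, floor 6 mm thick. Origin at the centre of its underside, z up. The clip lies near its middle; two cherrywood corks (24 mm thick, 45 mm long), a brass collar and an amber stopper lie towards its +y and -y ends and may be nudged.
- jar: White glazed ceramic jar of corks, 116 mm wide, 135 mm tall. Origin under its centre, z up. To be left alone.
- corkscrew: Chrome double-lever corkscrew standing upright, 175 mm tall, 85 mm wide. Origin under its centre, z up. To be left alone.
- flask: Green glass flask, 68 mm wide, 200 mm tall. Origin under its centre, z up. To be left alone.
Mind the look-alikes: they are no part of the job. What is meant by the clip is not green or turquoise, and is the smaller of those in its own colour.

How it is judged:
By the outcome, as a careful person would: the job done as asked, in the order asked, and still so for the second after the job is handed in, while the arm keeps its last pose, push and grip.
It also fails if it takes over 40 s, if anything falls off the work surface, if the arm or the gripper's body presses on something with over 40 N, if the wrist force passes 120 N, or if a joint passes its speed limit or range.

## Working session

There is one attempt and no reset: what is moved stays moved. The work goes in short steps, Python scripts to look and compute and a tool call to move; the robot and the scene stay as the last step left them, time stands still between calls to the robot, and variables do not carry over. Pictures are saved under pics/ and viewed, and the job is handed in when it is done.

Besides the shell and the picture viewer there is one more tool, called after "Call:" by a JSON object that holds its "method" and its "body", one argument or row to a line. jog_arm: Moves the arm, as the interface text tells. Shift numbers are shares of 1000 mm and turn numbers shares of 30 degrees, none past 1 either way. Its arguments: {"type":"object","properties":{"moves":{"type":"array","items":{"type":"object","properties":{"dp":{"type":"array","items":{"type":"number","minimum":-1,"maximum":1}},"angular":{"type":"array","items":{"type":"number","minimum":-1,"maximum":1}},"fingers":{"type":"number"}}}},"squeeze":{"type":"number"}},"required":["moves"]}

```bash
ls; mkdir -p pics
cat > h.py <<'E'
import numpy as np, cv2
from station import manip
def K(name):
    c=manip.camera_info(name); f=200/np.tan(np.radians(c['fov_y'])/2); return c,f
def pose(name,st=None):
    c,f=K(name)
    if name=='wrist':
        T=np.eye(4); T[:3,:3]=st['tool_rot']; T[:3,3]=st['tool_pos']
        return T@np.array(c['tool_from_camera']),c,f
    R,_=cv2.Rodrigues(np.array(c['rvec'],float)); T=np.eye(4); T[:3,:3]=R.T; T[:3,3]=-R.T@np.array(c['tvec'],float).ravel()
    return T,c,f
def cloud(name,d,st=None):
    T,c,f=pose(name,st); v,u=np.mgrid[0:400,0:640]
    P=np.stack([(u-c['cx'])/f*d,(v-c['cy'])/f*d,d],-1)
    W=P@T[:3,:3].T+T[:3,3]; W[d==0]=np.nan; return W
def save(n,im): cv2.imwrite(f'pics/{n}.png',im[:,:,::-1])
E
python3 - <<'E'
from h import *
print(manip.get_state()); 
for n in ['scene','top','wrist']: print(n,manip.camera_info(n))
for n in ['scene','top']:
    im,d=manip.grab_frame(n); save(n+'0',im); np.savez(n+'0',im=im,d=d)
    for o in ['clip_center','card_edge']: print(n,o,manip.recognise(n,o))
E
```

```text
pics
{'clock': 0.0, 'joints': array([ 1.13090375e+00,  3.59507841e-01,  1.51142038e+00,  1.74748672e-06,
        1.27250916e+00, -1.15117378e-01]), 'joint_velocities': array([-0.00022609, -0.00256873, -0.00082668, -0.00106587, -0.00197889,
       -0.00057097]), 'effort': array([ 2.43369410e-03, -5.27619410e+01, -2.78613049e+01, -7.40758060e-05,
        1.33106011e-02, -8.37093381e-06]), 'tool_pos': array([0.19118462, 0.56801306, 0.23045649]), 'tool_rot': array([[ 3.19095517e-01,  9.47722233e-01, -7.87075588e-04],
       [ 9.47720789e-01, -3.19096416e-01, -1.66839620e-03],
       [-1.83232917e-03, -2.13550150e-04, -9.99998298e-01]]), 'ft_force': array([ 0.58822665,  0.04280656, -0.55106962]), 'moment': array([-0.01412362,  0.04259097,  0.02601555]), 'width': 0.9995865928861678}
scene {'fov_y': 52.83086930803959, 'cx': 319.0763772642316, 'cy': 201.28925335299962, 'rvec': array([ 0.99385008,  2.51780989, -0.99796954]), 'tvec': array([ 0.4086377 , -0.21724348,  1.44315971])}
top {'fov_y': 47.70814791962727, 'cx': 317.39550851187494, 'cy': 191.9577504807445, 'rvec': array([ 2.12740882, -2
[... 275 characters left out ...]
   [-1.78989192e-03,  9.62736511e-01,  2.70435216e-01,
        -6.85730845e-02],
       [-1.71727621e-03, -2.70438209e-01,  9.62735803e-01,
        -1.42375952e-01],
       [ 0.00000000e+00,  0.00000000e+00,  0.00000000e+00,
         1.00000000e+00]])}
scene clip_center [{'xy': [296.0, 307.6], 'conf': 0.77}, {'xy': [437.4, 210.1], 'conf': 0.73}, {'xy': [362.5, 358.7], 'conf': 0.66}, {'xy': [373.0, 249.0], 'conf': 0.58}]
scene card_edge [{'xy': [269.1, 191.8], 'conf': 0.82}]
top clip_center [{'xy': [245.6, 279.9], 'conf': 0.81}, {'xy': [184.6, 111.1], 'conf': 0.72}, {'xy': [251.4, 103.7], 'conf': 0.66}, {'xy': [247.4, 192.0], 'conf': 0.57}]
top card_edge [{'xy': [371.2, 160.7], 'conf': 0.93}]
```

View pics/scene0.png

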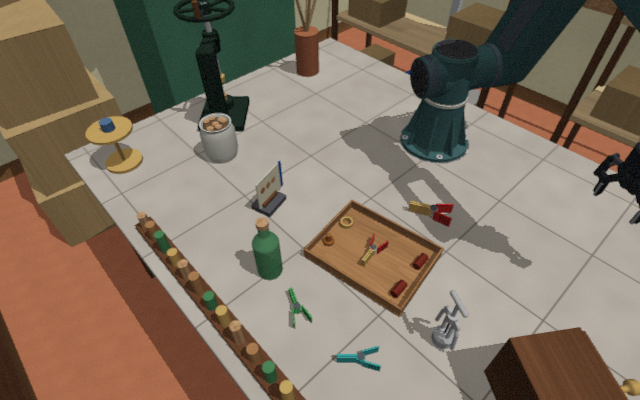

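View pics/top0.png

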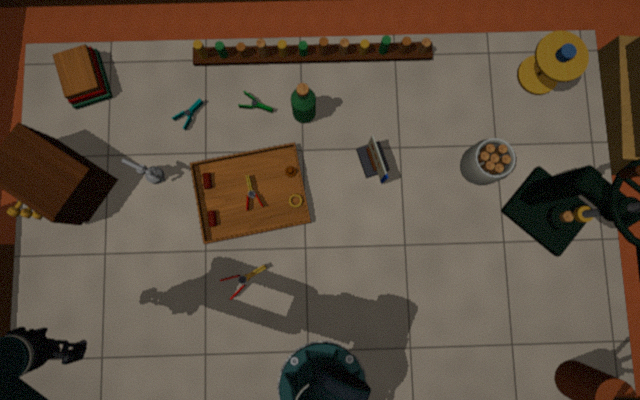

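The target clip, with red handles, lies in the tray at top (255,192) and scene (373,248). The larger red look-alike is outside the tray at top (245,280). The card is at top (375,160), with its blue edge at about (383,177). Next I'll measure them.

Run:
```python
from h import *
for n,boxes in [('top',[(235,165,285,220),(350,125,405,190)]),('scene',[(350,225,400,275),(245,155,295,220)])]:
    z=np.load(n+'0.npz'); im,d=z['im'],z['d']; W=cloud(n,d)
    hsv=cv2.cvtColor(im,cv2.COLOR_RGB2HSV)
    for i,(a,b,c,e) in enumerate(boxes):
        save(f'{n}z{i}',cv2.resize(im[b:e,a:c],None,fx=9,fy=9,interpolation=cv2.INTER_CUBIC))
    def q(nm,m,box):
        a,b,c,e=box; mm=np.zeros_like(m); mm[b:e,a:c]=m[b:e,a:c]; P=W[mm]; P=P[~np.isnan(P[:,0])]
        print(n,nm,len(P),P.mean(0).round(4),P.min(0).round(4),P.max(0).round(4)); 
        if len(P)>3: print(np.linalg.svd(P[:,:2]-P[:,:2].mean(0))[2][0].round(3))
    red=((hsv[...,0]<6)|(hsv[...,0]>172))&(hsv[...,1]>170)&(hsv[...,2]>60)
    blue=(abs(hsv[...,0].astype(int)-112)<14)&(hsv[...,1]>140)
    q('red',red,boxes[0]); q('blue',blue,boxes[1])
    z=W[...,2]
    a,b,c,e=boxes[0]; s=np.zeros_like(red); s[b:e,a:c]=True
    q('cliphigh',s&(z>0.02),boxes[0])
    q('cardhigh',(z>0.05),boxes[1])
```

```text
top red 38 [0.5072 0.1769 0.0326] [0.4867 0.1494 0.0137] [0.5274 0.1939 0.0391]
[ 0.186 -0.983]
top blue 25 [ 0.5537 -0.183   0.0867] [ 0.5496 -0.1856  0.038 ] [ 0.5582 -0.1816  0.122 ]
[-0.945 -0.328]
top cliphigh 163 [0.5344 0.1808 0.0328] [0.4865 0.1494 0.0202] [0.5846 0.1943 0.0399]
[-0.987 -0.164]
top cardhigh 305 [ 0.6054 -0.168   0.0946] [ 0.5496 -0.1876  0.0503] [ 0.6643 -0.1498  0.1275]
[-0.957 -0.288]
scene red 77 [0.5046 0.1854 0.0252] [0.4702 0.1403 0.0038] [0.5253 0.1987 0.0363]
[0.132 0.991]
scene blue 25 [ 0.5524 -0.1783  0.0817] [ 0.5482 -0.1833  0.0292] [ 0.5552 -0.1751  0.1202]
[0.67  0.742]
scene cliphigh 211 [0.5199 0.1864 0.0302] [0.4163 0.1524 0.0201] [0.5803 0.1998 0.0377]
[0.994 0.112]
scene cardhigh 548 [ 0.6114 -0.1553  0.093 ] [ 0.5441 -0.1833  0.0501] [0.7659 0.0345 0.2022]
[0.773 0.634]
```

View pics/topz0.png

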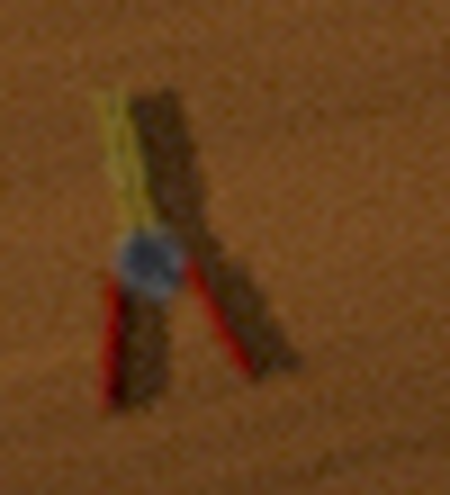

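View pics/topz1.png

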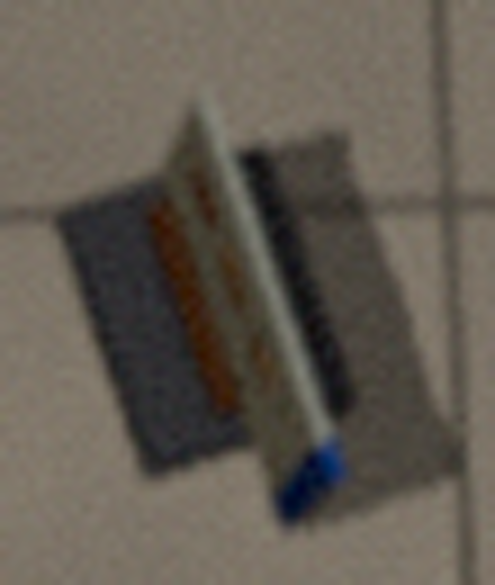

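View pics/scenez0.png

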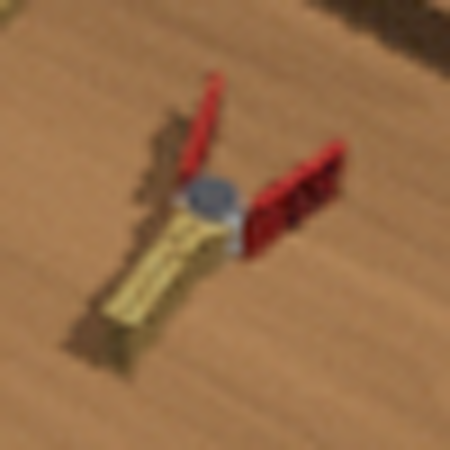

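Run:
```python
from h import *
def ray(n,u,v,z):
    T,c,f=pose(n); d=T[:3,:3]@np.array([(u-c['cx'])/f,(v-c['cy'])/f,1]); o=T[:3,3]; return o+d*(z-o[2])/d[2]
for n,pts,o in [('top',dict(pin=(153,262),tip=(115,95),hl=(107,405),hr=(255,375)),(235,165)),('scene',dict(pin=(213,197),tip=(125,312),hl=(342,147),hr=(217,75)),(350,225))]:
    for k,(x,y) in pts.items():
        print(n,k,ray(n,(x+.5)/9-.5+o[0],(y+.5)/9-.5+o[1],.034).round(4))
z=np.load('top0.npz');W=cloud('top',z['d'])
P=W[125:190,350:405].reshape(-1,3);P=P[(P[:,2]>.105)];print(len(P),P.mean(0))
v=np.linalg.svd(P[:,:2]-P[:,:2].mean(0))[2];print(v[0]); s=(P[:,:2]-P[:,:2].mean(0))@v.T; print(s.min(0),s.max(0))
print(ray('top',(330+.5)/9-.5+350,(445+.5)/9-.5+125,.12),ray('top',(203.5)/9-.5+350,(100.5)/9-.5+125,.12))
```

```text
top pin [0.5288 0.1778 0.034 ]
top tip [0.5812 0.1889 0.034 ]
top hl [0.4851 0.1924 0.034 ]
top hr [0.4929 0.147  0.034 ]
scene pin [0.5264 0.1827 0.034 ]
scene tip [0.5761 0.193  0.034 ]
scene hl [0.4841 0.1969 0.034 ]
scene hr [0.4908 0.1523 0.034 ]
128 [ 0.60601533 -0.16850212  0.11722827]
[-0.95767898 -0.28783843]
[-0.06060197 -0.00358225] [0.05895156 0.00217076]
[ 0.5588001  -0.18379775  0.12      ] [ 0.66181471 -0.1518304   0.12      ]
```

```bash
cat >> h.py <<'E'
from scipy.spatial.transform import Rotation as Ro
def Rdown(yaw_deg):
    a=np.radians(yaw_deg); x=np.array([np.cos(a),np.sin(a),0]); z=np.array([0,0,-1.]); return np.stack([x,np.cross(z,x),z],1)
def plan(p,yaw):
    s=manip.get_state(); R=s['tool_rot']
    print('dp',(R.T@(np.array(p)-s['tool_pos'])).round(4),'ang',(np.degrees(Ro.from_matrix(R.T@Rdown(yaw)).as_rotvec())/30).round(4),'t',s['clock'])
E
python3 -c "
from h import *
plan([.475,.17,.22],101.5)"
```

```text
dp [-0.2871  0.3959  0.0111] ang [-5.0000e-04  1.3000e-03 -1.0036e+00] t 0.3
```

Call:
{"method": "jog_arm", "body": {
  "moves": [
    {"dp":[-0.287,0.396,0.011],"angular":[0,0,-1],"fingers":1},
    {"dp":[-0.287,0.396,0.011],"angular":[0,0,-1],"fingers":1},
    {"dp":[-0.287,0.396,0.011],"angular":[0,0,-1],"fingers":1},
    {"dp":[-0.287,0.396,0.011],"angular":[0,0,-1],"fingers":1},
    {"dp":[-0.287,0.396,0.011],"angular":[0,0,-1],"fingers":1},
    {"dp":[-0.287,0.396,0.011],"angular":[0,0,-1],"fingers":1},
    {"dp":[-0.287,0.396,0.011],"angular":[0,0,-1],"fingers":1},
    {"dp":[-0.287,0.396,0.011],"angular":[0,0,-1],"fingers":1}
  ],
  "squeeze": 40
}}

```text
clock: 1.1
tool_pos: [0.4197, 0.2478, 0.2227]
tool_rot: [[-0.198, 0.98, 0.001], [0.98, 0.198, 0.0], [0.0, 0.001, -1.0]]
ft_force: [0.6, 0.6, -0.1]
width: 1.002
```

```bash
python3 -c "
from h import *
plan([.475,.17,.22],101.5);print(manip.get_state()['tool_pos'])"
```

```text
dp [-0.0872  0.0388  0.0027] ang [ 0.0012 -0.0002 -0.0034] t 1.1
[0.41973798 0.2477931  0.22269126]
```

Call:
{"method": "jog_arm", "body": {
  "moves": [
    {"dp":[-0.08,0.035,0],"angular":[0,0,0],"fingers":1},
    {"dp":[-0.08,0.035,0],"angular":[0,0,0],"fingers":1},
    {"dp":[-0.08,0.035,0],"angular":[0,0,0],"fingers":1},
    {"dp":[-0.08,0.035,0],"angular":[0,0,0],"fingers":1}
  ]
}}

```text
clock: 1.5
tool_pos: [0.4691, 0.1775, 0.2224]
tool_rot: [[-0.195, 0.981, -0.0], [0.981, 0.195, 0.0], [0.0, -0.0, -1.0]]
ft_force: [-0.6, -0.2, 0.5]
width: 0.998
```

Run:
```python
from h import *
s=manip.get_state(); im,d=manip.grab_frame('wrist'); save('w1',im); np.savez('w1',im=im,d=d)
print(s['tool_pos'],s['tool_rot'],manip.recognise('wrist','clip_center'))
```

```text
[0.4691198  0.17745272 0.22242329] [[-1.95067939e-01  9.80789608e-01 -4.93590667e-04]
 [ 9.80789650e-01  1.95068104e-01  3.10470886e-04]
 [ 4.00790415e-04 -4.23545701e-04 -9.99999830e-01]] [{'xy': [316.3, 224.4], 'conf': 0.94}, {'xy': [372.0, 13.5], 'conf': 0.7}, {'xy': [526.6, 302.3], 'conf': 0.26}]
```

View pics/w1.png

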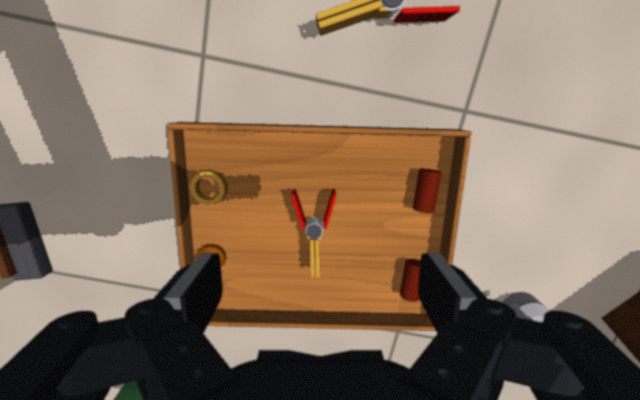

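The wrist view shows the clip with its pin at (314,229), jaw tips at (315,276), and handle ends at (293,191) and (334,191). It has no neighbours within finger range.

Run:
```python
from h import *
z=np.load('w1.npz'); im,d=z['im'],z['d']
s=dict(tool_pos=np.array([0.4691198,0.17745272,0.22242329]),tool_rot=np.array([[-0.195068,0.98079,-0.0004936],[0.98079,0.195068,0.00031],[0.0004,-0.00042,-1]]))
save('w1z',cv2.resize(im[175:290,265:365],None,fx=5,fy=5,interpolation=cv2.INTER_CUBIC))
T,c,f=pose('wrist',s)
def ray(u,v,z):
    q=T[:3,:3]@np.array([(u-c['cx'])/f,(v-c['cy'])/f,1]); o=T[:3,3]; return o+q*(z-o[2])/q[2]
for p in [(314,229),(315,276),(293,191),(334,191)]: print(ray(*p,.034).round(4))
W=cloud('wrist',d,s); print(W[175:290,265:365,2].min(), np.nanmedian(W[224:234,309:319],(0,1)), np.nanmedian(W[250:280,270:300],(0,1)))
```

```text
[0.5246 0.1821 0.034 ]
[0.5789 0.1938 0.034 ]
[0.4879 0.1528 0.034 ]
[0.4796 0.1943 0.034 ]
nan [0.52418992 0.18140603 0.03370118] [0.58599507 0.15785966 0.00591613]
```

View pics/w1z.png

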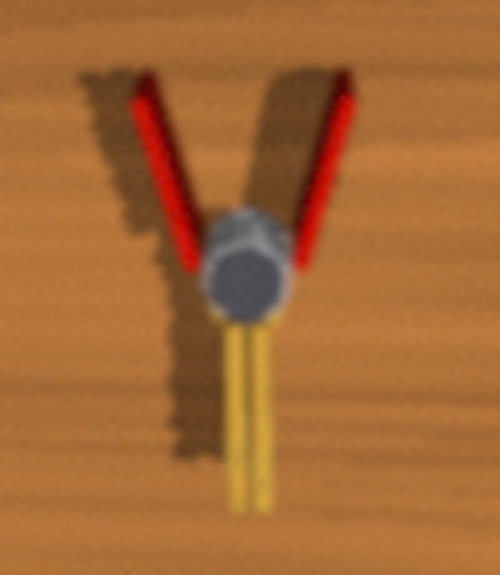

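Run:
```python
from h import *
s=manip.get_state()
T,c,f=pose('wrist',s)
def ray(u,v,z):
    q=T[:3,:3]@np.array([(u-c['cx'])/f,(v-c['cy'])/f,1]); o=T[:3,3]; return o+q*(z-o[2])/q[2]
for p in [(246,285),(251,513),(132,98),(356,98)]: print(ray((p[0]+.5)/5-.5+265,(p[1]+.5)/5-.5+175,.034).round(4))
plan([.4985,.1767,.06],102); plan([.4985,.1767,.011],102)
```

```text
[0.5264 0.1838 0.034 ]
[0.5792 0.1954 0.034 ]
[0.4907 0.1527 0.034 ]
[0.4815 0.1981 0.034 ]
dp [-0.008   0.0295  0.1623] ang [-0.0016 -0.0008 -0.0195] t 1.6
dp [-0.008   0.0296  0.2113] ang [-0.0016 -0.0008 -0.0195] t 1.6
```

Call:
{"method": "jog_arm", "body": {
  "moves": [
    {"dp":[-0.008,0.029,0.05],"angular":[0,0,-0.02],"fingers":1},
    {"dp":[-0.008,0.029,0.1],"angular":[0,0,-0.02],"fingers":1},
    {"dp":[-0.008,0.029,0.13],"angular":[0,0,-0.02],"fingers":1},
    {"dp":[-0.008,0.029,0.16],"angular":[0,0,-0.02],"fingers":1},
    {"dp":[-0.008,0.029,0.16],"angular":[0,0,-0.02],"fingers":1}
  ]
}}

```text
clock: 2.1
tool_pos: [0.4947, 0.1765, 0.059]
tool_rot: [[-0.21, 0.978, -0.008], [0.978, 0.21, -0.002], [0.0, -0.008, -1.0]]
ft_force: [-1.3, -0.5, 0.7]
width: 1.001
```

Run:
```python
from h import *
plan([.498,.177,.011],102)
s=manip.get_state(); im,d=manip.grab_frame('wrist'); save('w2',im); print(s['tool_pos'])
```

```text
dp [-0.0003  0.0037  0.048 ] ang [-0.016  -0.0003  0.0039] t 2.1
[0.49469502 0.1765407  0.05903153]
```

View pics/w2.png

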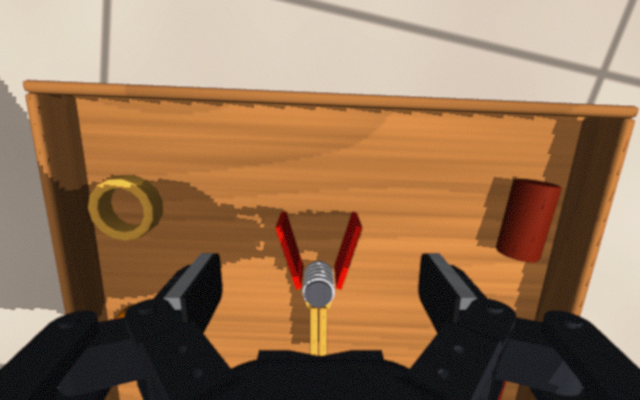

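The clip is centred between the fingers, with its pin at (319,291) and its axis along the image column. I'll check the pin position, then descend.

Run:
```python
from h import *
s=manip.get_state(); T,c,f=pose('wrist',s); print(s['tool_pos'],s['tool_rot'][:,2],s['clock'])
def ray(u,v,z):
    q=T[:3,:3]@np.array([(u-c['cx'])/f,(v-c['cy'])/f,1]); o=T[:3,3]; return o+q*(z-o[2])/q[2]
for p in [(319,291),(281,218),(357,218)]: print(ray(*p,.034).round(4))
plan([.498,.177,.011],102)
```

```text
[0.49645729 0.17674355 0.06115367] [-4.86340101e-03 -9.35456151e-04 -9.99987736e-01] 2.15
[0.5285 0.1828 0.034 ]
[0.4895 0.1533 0.034 ]
[0.4809 0.1935 0.034 ]
dp [-0.0001  0.0018  0.0501] ang [-0.0095 -0.0002  0.0035] t 2.15
```

Call:
{"method": "jog_arm", "body": {
  "moves": [
    {"dp":[0,0,0.02],"angular":[0,0,0],"fingers":1},
    {"dp":[0,0,0.04],"angular":[0,0,0],"fingers":1},
    {"dp":[0,0,0.05],"angular":[0,0,0],"fingers":1},
    {"dp":[0,0,0.05],"angular":[0,0,0],"fingers":1},
    {"dp":[0,0,0.05],"angular":[0,0,0],"fingers":1}
  ]
}}

```text
clock: 2.65
tool_pos: [0.4997, 0.1764, 0.0137]
tool_rot: [[-0.208, 0.978, 0.002], [0.978, 0.208, 0.0], [-0.0, 0.002, -1.0]]
ft_force: [-0.3, 0.7, -0.4]
width: 0.998
```

Call:
{"method": "jog_arm", "body": {
  "moves": [
    {"dp":[0,0,0],"angular":[0,0,0],"fingers":-1},
    {"dp":[0,0,0],"angular":[0,0,0],"fingers":-1},
    {"dp":[0,0,0],"angular":[0,0,0],"fingers":-1},
    {"dp":[0,0,0],"angular":[0,0,0],"fingers":-1},
    {"dp":[0,0,0],"angular":[0,0,0],"fingers":-1},
    {"dp":[0,0,0],"angular":[0,0,0],"fingers":-1},
    {"dp":[0,0,0],"angular":[0,0,0],"fingers":-1},
    {"dp":[0,0,0],"angular":[0,0,0],"fingers":-1}
  ],
  "squeeze": 40
}}

```text
clock: 3.45
tool_pos: [0.4994, 0.1761, 0.0136]
tool_rot: [[-0.207, 0.978, 0.001], [0.978, 0.207, 0.001], [0.0, 0.001, -1.0]]
ft_force: [-2.8, 0.3, 11.1]
width: 0.26
```

Run:
```python
from h import *
s=manip.get_state(); im,d=manip.grab_frame('wrist'); save('w3',im); print(s['tool_pos'],s['width']*85)
```

```text
[0.49939286 0.17613779 0.01361103] 22.137275659246804
```

View pics/w3.png

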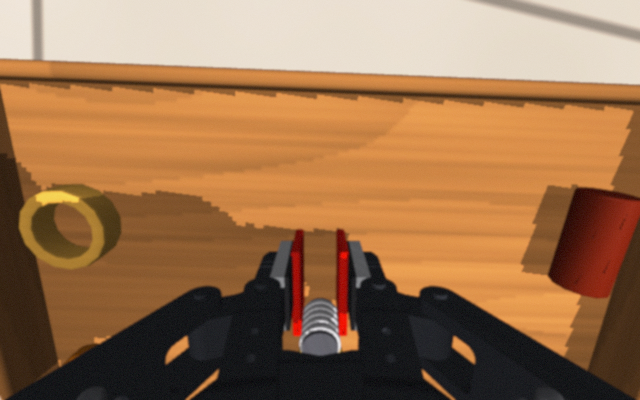

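The handles are squeezed parallel, so the clip is at its stop. There is 11 N of vertical force, probably the fingertips on the tray floor. I'll lift it.

Call:
{"method": "jog_arm", "body": {
  "moves": [
    {"dp":[0,0,-0.01],"angular":[0,0,0],"fingers":-1},
    {"dp":[0,0,-0.03],"angular":[0,0,0],"fingers":-1},
    {"dp":[0,0,-0.06],"angular":[0,0,0],"fingers":-1},
    {"dp":[0,0,-0.09],"angular":[0,0,0],"fingers":-1},
    {"dp":[0,0,-0.11],"angular":[0,0,0],"fingers":-1},
    {"dp":[0,0,-0.11],"angular":[0,0,0],"fingers":-1},
    {"dp":[0,0,-0.11],"angular":[0,0,0],"fingers":-1}
  ]
}}

```text
clock: 4.2
tool_pos: [0.499, 0.1758, 0.1228]
tool_rot: [[-0.208, 0.978, 0.001], [0.978, 0.208, 0.0], [-0.0, 0.001, -1.0]]
ft_force: [-0.7, -0.2, -0.7]
width: 0.261
```

Run:
```python
from h import *
s=manip.get_state(); im,d=manip.grab_frame('wrist'); save('w4',im); print(s['tool_pos'],s['width']*85,s['ft_force'])
im,d=manip.grab_frame('scene'); save('s4',cv2.resize(im[170:290,300:460],None,fx=4.5,fy=4.5,interpolation=cv2.INTER_CUBIC))
plan([.48,-.205,.12],106.8)
```

```text
[0.49897438 0.17579776 0.12282892] 22.212002688589834 [-0.70396785 -0.16955273 -0.70759434]
dp [-0.3686 -0.0966  0.0018] ang [-0.0042  0.     -0.1605] t 4.3
```

View pics/w4.png

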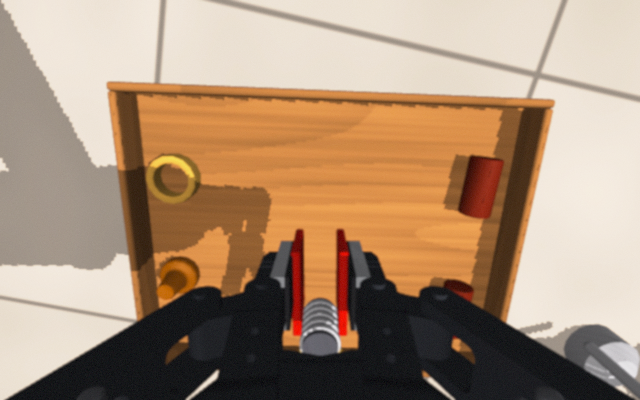

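View pics/s4.png

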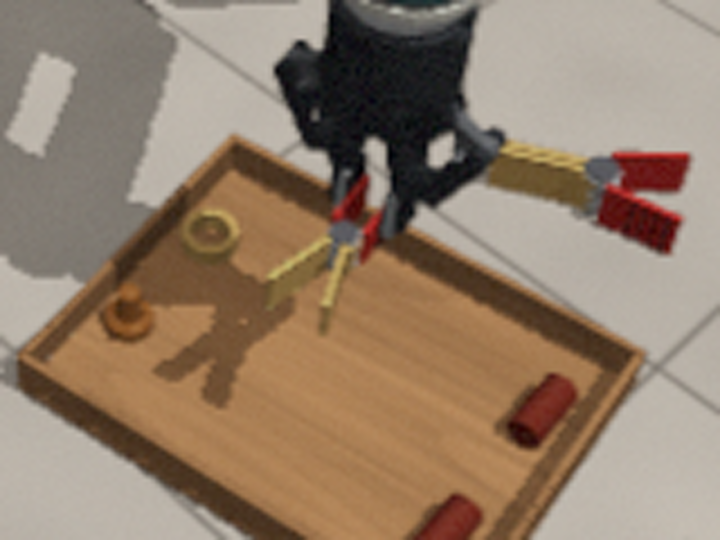

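The clip is lifted level, with both jaws spread wide (scene zoom: jaws at (300,270) and (335,295)). Next it goes to a point in front of the card.

Run:
```python
from h import *
plan([.449,-.213,.12],106.8)
s=manip.get_state();T,c,f=pose('wrist',s); Ti=np.array(c['tool_from_camera'])
q=Ti[:3,:3]@np.array([(320-c['cx'])/f,(343-c['cy'])/f,1]);o=Ti[:3,3];print(o+q*(-.0204-o[2])/q[2])
```

```text
dp [-0.3699 -0.1285  0.0018] ang [-0.0042  0.     -0.1605] t 4.3
[-0.0003486   0.02980396 -0.0204    ]
```

Call:
{"method": "jog_arm", "body": {
  "moves": [
    {"dp":[-0.04,-0.014,0],"angular":[0,0,-0.02],"fingers":-1},
    {"dp":[-0.085,-0.03,0],"angular":[0,0,-0.04],"fingers":-1},
    {"dp":[-0.13,-0.045,0],"angular":[0,0,-0.06],"fingers":-1},
    {"dp":[-0.175,-0.06,0],"angular":[0,0,-0.08],"fingers":-1},
    {"dp":[-0.22,-0.076,0],"angular":[0,0,-0.1],"fingers":-1},
    {"dp":[-0.265,-0.092,0],"angular":[0,0,-0.12],"fingers":-1},
    {"dp":[-0.31,-0.107,0],"angular":[0,0,-0.14],"fingers":-1},
    {"dp":[-0.35,-0.121,0],"angular":[0,0,-0.16],"fingers":-1}
  ]
}}

```text
clock: 5.1
tool_pos: [0.452, -0.1934, 0.1213]
tool_rot: [[-0.289, 0.957, -0.002], [0.957, 0.289, 0.001], [0.001, -0.002, -1.0]]
ft_force: [0.4, 0.2, -0.6]
width: 0.262
```

Run:
```python
from h import *
plan([.449,-.213,.064],106.8)
```

```text
dp [-0.0179 -0.0084  0.0573] ang [-0.0031 -0.0028 -0.0007] t 5.1
```

Call:
{"method": "jog_arm", "body": {
  "moves": [
    {"dp":[-0.01,-0.005,0.02],"angular":[0,0,0],"fingers":-1},
    {"dp":[-0.017,-0.008,0.045],"angular":[0,0,0],"fingers":-1},
    {"dp":[-0.017,-0.008,0.058],"angular":[0,0,0],"fingers":-1},
    {"dp":[-0.017,-0.008,0.058],"angular":[0,0,0],"fingers":-1},
    {"dp":[-0.017,-0.008,0.058],"angular":[0,0,0],"fingers":-1},
    {"dp":[-0.017,-0.008,0.058],"angular":[0,0,0],"fingers":-1}
  ]
}}

```text
clock: 5.7
tool_pos: [0.4509, -0.2101, 0.0648]
tool_rot: [[-0.289, 0.957, 0.0], [0.957, 0.289, -0.0], [-0.0, 0.0, -1.0]]
ft_force: [-0.2, -0.3, -0.3]
width: 0.258
```

Run:
```python
from h import *
s=manip.get_state();print(s['tool_pos'],s['tool_rot'],s['width'],s['clock'])
for n,(a,b,c,e) in [('top',(345,125,405,215)),('scene',(245,140,345,220))]:
    im,d=manip.grab_frame(n); np.savez(n+'5',im=im,d=d)
    k=7 if n=='scene' else 6.5
    save(n+'5',cv2.resize(im[b:e,a:c],None,fx=k,fy=k,interpolation=cv2.INTER_CUBIC))
```

```text
[ 0.4508717  -0.2101091   0.06482262] [[-2.89298054e-01  9.57239038e-01  2.44514425e-04]
 [ 9.57239021e-01  2.89298112e-01 -2.44879736e-04]
 [-3.05146005e-04  1.63215518e-04 -9.99999940e-01]] 0.2578196783205528 5.7
```

View pics/top5.png

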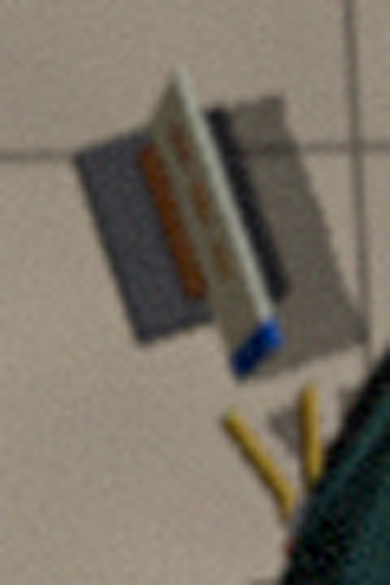

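View pics/scene5.png

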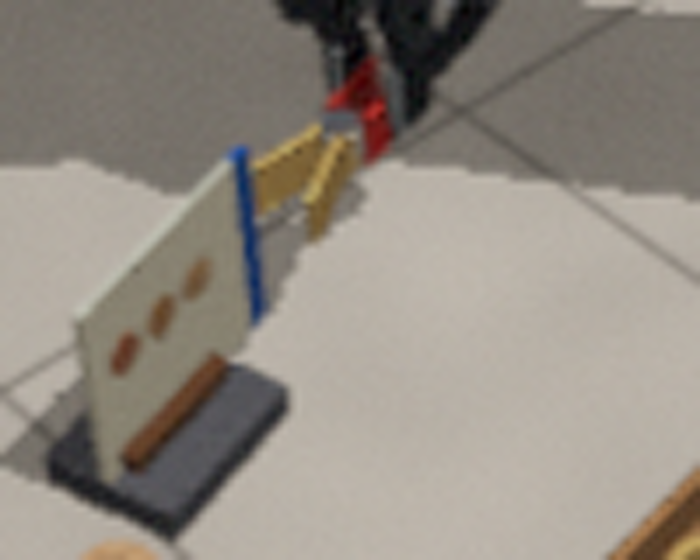

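```bash
cat >> h.py <<'E'
def rayf(n,u,v,z):
    T,c,f=pose(n); d=T[:3,:3]@np.array([(u-c['cx'])/f,(v-c['cy'])/f,1]); o=T[:3,3]; return o+d*(z-o[2])/d[2]
def proj(n,P):
    c,f=K(n); R,_=cv2.Rodrigues(np.array(c['rvec'],float)); q=np.atleast_2d(P)@R.T+np.array(c['tvec'],float).ravel()
    return np.stack([q[:,0]/q[:,2]*f+c['cx'],q[:,1]/q[:,2]*f+c['cy']],1)
E
python3 - <<'E'
from h import *
for n,k,o,pts in [('top',6.5,(345,125),dict(edge=(277,324,.12),far=(180,70,.12),edgebot=(240,375,.02),L=(235,416,.084),R=(309,388,.084))),
  ('scene',7,(245,140),dict(edge=(240,152,.12),far=(82,318,.12),edgebot=(256,320,.02),L=(308,198,.084),R=(253,165,.084)))]:
    for q,(x,y,z) in pts.items(): print(n,q,rayf(n,(x+.5)/k-.5+o[0],(y+.5)/k-.5+o[1],z).round(4))
s=manip.get_state(); R=s['tool_rot'];p=s['tool_pos']
for y in (-.0145,.0145): print('tip pred',(p+R@np.array([y,.030+.052,-.0204])).round(4))
E
```

```text
top edge [ 0.5576 -0.1863  0.12  ]
top far [ 0.6627 -0.1523  0.12  ]
top edgebot [ 0.552  -0.1861  0.02  ]
top L [ 0.5257 -0.1732  0.084 ]
top R [ 0.5364 -0.2042  0.084 ]
scene edge [ 0.5494 -0.1819  0.12  ]
scene far [ 0.6584 -0.1474  0.12  ]
scene edgebot [ 0.5506 -0.1825  0.02  ]
scene L [ 0.5234 -0.1718  0.084 ]
scene R [ 0.5271 -0.2052  0.084 ]
tip pred [ 0.5338 -0.2004  0.0857]
tip pred [ 0.5254 -0.1726  0.0856]
```

Call:
{"method": "jog_arm", "body": {
  "moves": [
    {"dp":[-0.004,0.0,0],"angular":[0,0,-0.02],"fingers":-1},
    {"dp":[-0.004,0.01,0],"angular":[0,0,-0.02],"fingers":-1},
    {"dp":[-0.004,0.015,0],"angular":[0,0,-0.02],"fingers":-1},
    {"dp":[-0.004,0.015,0],"angular":[0,0,-0.02],"fingers":-1},
    {"dp":[-0.004,0.015,0],"angular":[0,0,-0.02],"fingers":-1}
  ]
}}

```text
clock: 6.3
tool_pos: [0.4663, -0.2095, 0.0645]
tool_rot: [[-0.299, 0.954, -0.0], [0.954, 0.299, -0.0], [-0.0, -0.0, -1.0]]
ft_force: [-0.2, -0.0, -0.4]
width: 0.262
```

```bash
cat > ov.py <<'E'
from h import *
import sys
from scipy.optimize import least_squares
tag=sys.argv[1]
s=manip.get_state();print(s['tool_pos'],s['width'],s['clock'],s['ft_force'],np.degrees(np.arctan2(s['tool_rot'][1,0],s['tool_rot'][0,0])))
R=s['tool_rot'];p=s['tool_pos']
ex,ey,h=0.552,-0.184,np.radians(17.3)
X=np.array([np.cos(h),np.sin(h),0]);Y=np.array([-np.sin(h),np.cos(h),0]);E0=np.array([ex,ey,0])
for n,(a,b,c,e) in [('top',(345,130,415,210)),('scene',(245,140,345,220))]:
    im,d=manip.grab_frame(n); np.savez(n+tag,im=im,d=d); k=7
    z=cv2.resize(im[b:e,a:c],None,fx=k,fy=k,interpolation=cv2.INTER_CUBIC)
    zz=z.copy()
    def line(P,col):
        q=((proj(n,np.array(P))-[a,b]+.5)*k-.5).round().astype(np.int32); cv2.polylines(zz,[q],True,col,1)
    for y in (-.002,.002): line([E0+Y*y+[0,0,.02],E0+Y*y+[0,0,.12],E0+Y*y+X*.12+[0,0,.12]],(255,0,255))
    for y in (-.0145,.0145): line([p+R@np.array([y,.082,-.0064-g]) for g in (.014,-.014)]+[p+R@np.array([0,.03,-.0064-g]) for g in (-.014,.014)],(0,255,255))
    save(f'{n}{tag}',np.hstack([z,zz]) if n=='top' else zz)
    if n=='scene': save('scene'+tag+'r',z)
E
python3 ov.py 6
```

```text
[ 0.46628076 -0.20950821  0.06452466] 0.2620695871497299 6.3 [-0.22384232 -0.04155645 -0.39650745] 107.42745738792136
```

```bash
python3 -c "
import cv2
for n in ['top6','scene6']: print(cv2.imread('pics/%s.png'%n).shape)
i=cv2.imread('pics/top6.png'); cv2.imwrite('pics/top6s.png',cv2.resize(i,(790,452)))"
```

```text
(560, 980, 3)
(560, 700, 3)
```

View pics/top6s.png

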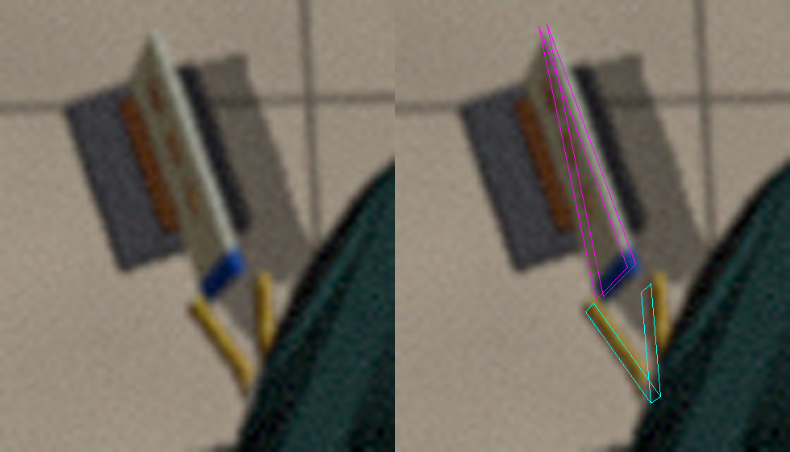

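View pics/scene6.png

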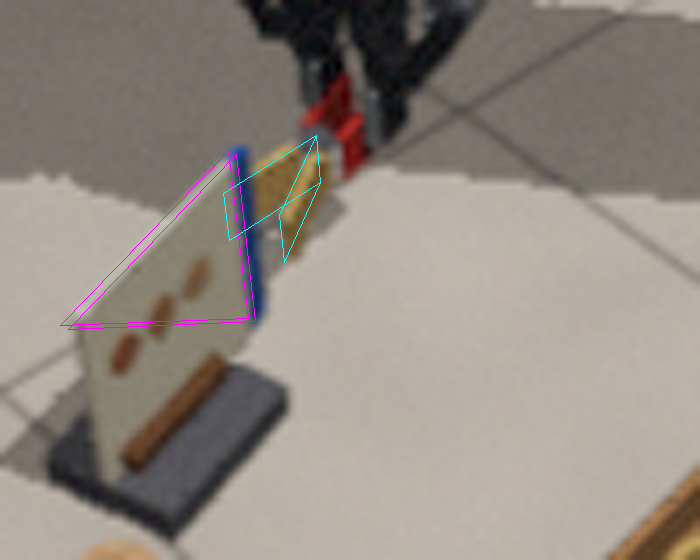

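Both overlays show clip and card offset by about the same camera bias. The lateral offset is about 0 to 1 mm and the jaw tips are about 8 mm short of the edge. I'll advance slowly by 22.5 mm.

Call:
{"method": "jog_arm", "body": {
  "moves": [
    {"dp":[0,0.006,0],"angular":[0,0,0],"fingers":-1},
    {"dp":[0,0.012,0],"angular":[0,0,0],"fingers":-1},
    {"dp":[0,0.017,0],"angular":[0,0,0],"fingers":-1},
    {"dp":[0,0.0225,0],"angular":[0,0,0],"fingers":-1},
    {"dp":[0,0.0225,0],"angular":[0,0,0],"fingers":-1},
    {"dp":[0,0.0225,0],"angular":[0,0,0],"fingers":-1}
  ]
}}

```text
clock: 7.0
tool_pos: [0.4876, -0.2029, 0.0645]
tool_rot: [[-0.299, 0.954, -0.0], [0.954, 0.299, -0.0], [0.0, -0.0, -1.0]]
ft_force: [-1.0, 0.6, 0.6]
width: 0.261
```

```bash
python3 ov.py 7; python3 -c "
import cv2
i=cv2.imread('pics/top7.png'); cv2.imwrite('pics/top7s.png',cv2.resize(i,(790,452)))"
```

```text
[ 0.48762276 -0.20286218  0.06445777] 0.2614052418093165 7.0 [-0.98275631  0.55271225  0.56467599] 107.41574142391451
```

View pics/top7s.png

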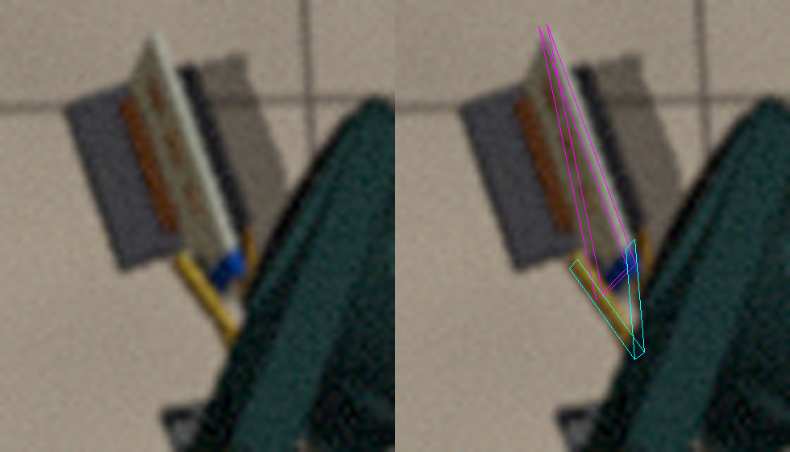

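View pics/scene7r.png

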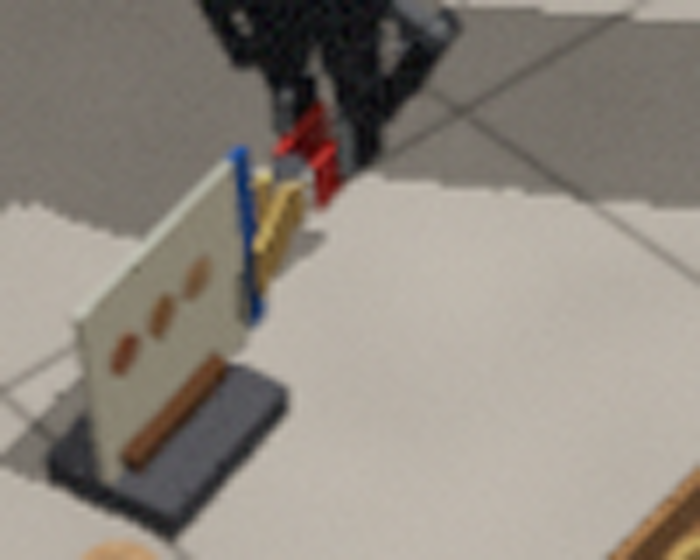

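View pics/scene7.png

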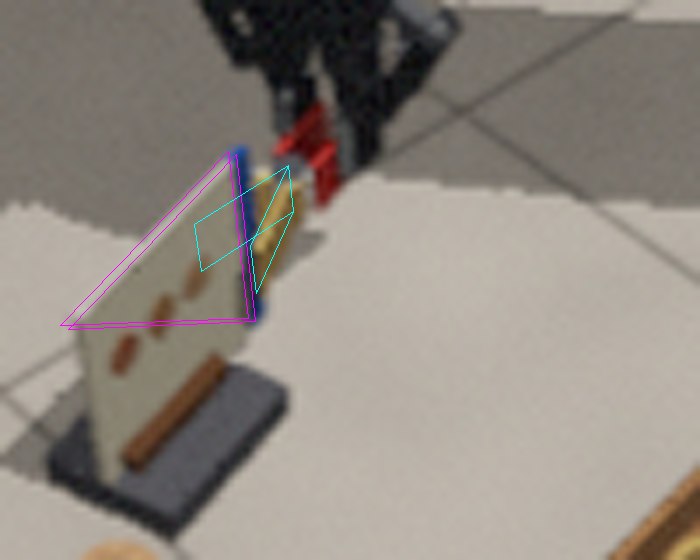

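The card's pixels have not moved, and the blue edge stands between the jaws. Top view puts the tips about 11 mm past the edge and kinematics says about 15 mm, with a lateral offset of about +1 mm. I'll trim this slightly and check again.

Call:
{"method": "jog_arm", "body": {
  "moves": [
    {"dp":[-0.001,0.001,0],"angular":[0,0,0],"fingers":-1},
    {"dp":[-0.001,0.002,0],"angular":[0,0,0],"fingers":-1},
    {"dp":[-0.001,0.002,0],"angular":[0,0,0],"fingers":-1},
    {"dp":[-0.001,0.002,0],"angular":[0,0,0],"fingers":-1},
    {"dp":[-0.001,0.002,0],"angular":[0,0,0],"fingers":-1}
  ]
}}

```text
clock: 7.6
tool_pos: [0.4897, -0.2034, 0.0645]
tool_rot: [[-0.299, 0.954, -0.0], [0.954, 0.299, -0.0], [-0.0, -0.0, -1.0]]
ft_force: [0.2, -0.3, -0.6]
width: 0.26
```

```bash
python3 ov.py 8
python3 - <<'E'
import cv2,numpy as np
t=cv2.imread('pics/top8.png')[:,:490]; s=cv2.imread('pics/scene8r.png')
a=cv2.resize(t[150:450,150:450],(400,400),interpolation=cv2.INTER_CUBIC); b=cv2.resize(s[100:350,150:400],(400,400),interpolation=cv2.INTER_CUBIC)
cv2.imwrite('pics/both8.png',np.hstack([a,b]))
for n in ('top','scene'):
    A=np.load(n+'6.npz')['im'].astype(int);B=np.load(n+'8.npz')['im'].astype(int)
    m=np.s_[130:160,355:385] if n=='top' else np.s_[160:215,250:270]
    print(n,abs(A[m]-B[m]).mean(),abs(np.load(n+'5.npz')['im'].astype(int)[m]-A[m]).mean())
E
```

```text
[ 0.48968622 -0.2033563   0.06453237] 0.26045737743858893 7.6 [ 0.16538489 -0.33387723 -0.57109107] 107.38656058928704
top 3.47962962962963 3.3803703703703705
scene 6.667272727272727 4.716060606060606
```

View pics/both8.png

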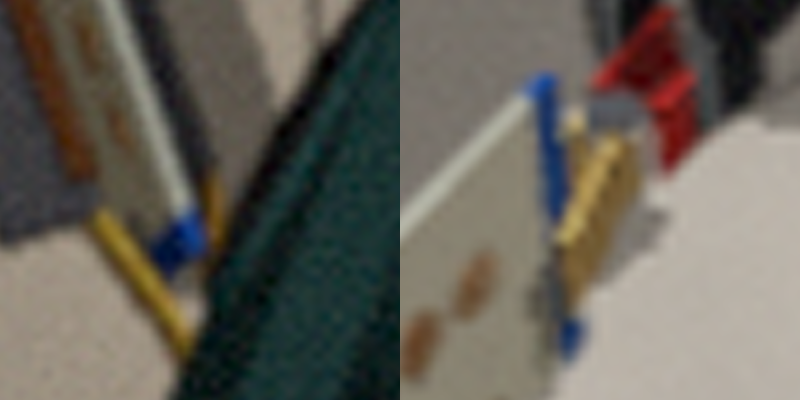

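Both views show one jaw on each side of the blue edge with visible gaps: the left jaw at (130,260) and the right at (215,215) around the edge at (181,243). The stand hasn't moved and the wrist force is about 0. I'll hand it in.

```bash
python3 -c "
from h import *
print(manip.sign_off()); s=manip.get_state(); print(s['clock'],s['width'],s['tool_pos'])"
```

```text
the job is handed in; nothing more can be done
None
the job is handed in; nothing more can be done
```

The small red-handled clip is out of the tray and held at the card with its handles squeezed to the stop. The card's blue edge stands between the open jaws. I handed the job in at about 7.7 s with the arm still gripping at 40 N.

**Last checks:**
- **Grip and height:** The tool was level. The pin's mid-height was about 71 mm above the counter, and the grip opening was steady at about 22 mm. That is a little under the 24 mm given for the stop, though the handles looked parallel.
- **Contact:** The wrist force was under 1 N. Both camera views showed a gap on each side of the card, and I saw no sign that the stand had moved.
- **Centring:** I estimate the card is within about 1–2 mm of the middle of the jaws.

**What disagreed:**
- **Depth inside the jaws:** The top camera put the edge about 13 mm inside; the arm's own position put it about 17 mm inside. Both are within the centimetre or two you asked for.
- **Camera offsets:** The scene and top cameras differed by up to about 5 mm in absolute position. I relied on the clip and card as seen together in each view.
- **Force when closing:** The gripper showed about 11 N upward as it closed in the tray, probably the fingertips touching the floor. It was gone after the lift.

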